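Put the washed burner parts back on the patio gas hob

TASK

The parts of the hob's two burners have been washed and stand stacked on the teak board in the order they came off. Put both burners back together: each aluminium flame spreader fully seated in the burner cup of its own size, and the black cap of that size seated level, right side up, on top of it. Set every part down gently rather than dropping it, and leave the lighter, the glass jar and the basting brush where they are.

Things in the scene. Friction and masses are not known exactly. Their poses are not given: they have to be found in the camera images.
- small_spreader: Small flame spreader, aluminium, top of the stack. Round: body 42 mm dia, 18 mm high, slotted side; below it a tapered spigot 6 mm long (26 mm dia at the shoulder, 20 at the foot); top recess 26 mm dia, 6 deep. Origin: centre of the spigot's foot, z up; the body to grip is 6 to 24 mm above it. About 50 g. Seated in its cup, its origin is 2 mm above the cup's origin.
- small_cap: Small burner cap, black enamel, second from the top of the stack. Disc 50 mm dia, 9 mm thick, flat top, bevelled upper edge; below it a tapered boss 5 mm high (21 mm dia under the disc, 15 at the foot). Origin: centre of the boss's foot, z up; upright rim 5 to 11.5 mm above it, top at 14. About 80 g. Seated on the small spreader (now on the large one), its origin is 19 mm above the spreader's.
- large_spreader: Large flame spreader, aluminium, third from the top of the stack. Round: body 58 mm dia, 18 mm high, slotted side; tapered spigot below, 6 mm long (39 mm dia at the shoulder, 32 at the foot); top recess 38 mm dia, 6 deep. Origin: centre of the spigot's foot, z up; the body to grip is 6 to 24 mm above it. About 100 g. Seated in its cup, its origin is 2 mm above the cup's origin.
- large_cap: Large burner cap, black enamel, bottom of the stack, its boss standing on the teak board (top 18 mm above the work surface). Disc 66 mm dia, 9 mm thick, flat top, bevelled upper edge; tapered boss below, 5 mm high (33 to 27 mm dia). Origin: centre of the boss's foot, z up; upright rim 5 to 11.5 mm above it. About 150 g. Seated, its origin is 19 mm above the large spreader's.
- small_cup: Small burner cup, fixed on the steel hob panel (top 8 mm above the work surface; two black knobs up to 37 mm high, 125 mm or more from the cups). Dark ring 50 mm outside dia, 8 mm high, 31 mm opening for the small spreader's spigot (2.5 mm play all round). Origin: ring's centre at panel height, z up. The low white spark electrode beside it is no obstacle.
- large_cup: Large burner cup, fixed on the same hob panel, 200 mm from the small one; either may be nearer the robot (the hob stands left or right, the board on the other side). Dark ring 68 mm outside dia, 8 mm high, 44 mm opening for the large spreader's spigot (2.5 mm play all round when seated). Origin: ring's centre at panel height, z up.
- lighter: Bystander: black plastic pocket lighter with a steel end, 78 x 24 x 13 mm, lying across the far end of the teak board. Origin: about the middle of its underside.
- jar: Bystander: empty clear glass jar, 76 mm dia, 100 mm high, open on top, standing beyond the far end of the board. Origin: centre of its underside.
- basting_brush: Bystander: basting brush lying flat across the far end of the hob, on the counter just beyond it, 250 mm long, 12 mm high, wooden handle, red silicone head. Origin: near the middle of its underside, x towards the bristles.
Things that resemble listed ones, but are neither listed nor needed, are in the scene too. Leave any purple look-alike of the large_spreader alone. Leave any yellow look-alike of the small_spreader alone.

How it is judged (in metres and radians):
At the end, for the whole second after the job is handed in: Each spreader stands in the cup of its own size and each cap right side up on the spreader of its size: every joint with axes within 6 mm, height within 2 mm of fully seated, tilt below 4 degrees; all four parts released and at rest (horizontal distance between small_spreader and small_cup below 0.006 m and z of small_spreader in the frame of small_cup between 0 and 0.004 m and angle between each of small_spreader, small_cap, large_spreader, large_cap's own z axis and vertical below 0.07 rad and horizontal distance between small_cap and small_spreader below 0.006 m and z of small_cap in the frame of small_spreader between 0.017 and 0.021 m and horizontal distance between large_spreader and large_cup below 0.006 m and z of large_spreader in the frame of large_cup between 0 and 0.004 m and horizontal distance between large_cap and large_spreader below 0.006 m and z of large_cap in the frame of large_spreader between 0.017 and 0.021 m and linear speed of each of small_spreader, small_cap, large_spreader, large_cap below 0.02 m/s); the robot touches nothing.
It fails at once if a burner part is dropped (falls free faster than 0.75 m/s, a fall of about 30 mm) ((linear speed of small_spreader above 0.75 m/s and contact force between the fingers and small_spreader below 0.05 N) or (linear speed of small_cap above 0.75 m/s and contact force between the fingers and small_cap below 0.05 N) or (linear speed of large_spreader above 0.75 m/s and contact force between the fingers and large_spreader below 0.05 N) or (linear speed of large_cap above 0.75 m/s and contact force between the fingers and large_cap below 0.05 N)).
It fails at once if the lighter is moved more than 30 mm (distance of lighter from where it was at the start of the episode above 0.03 m).
It fails at once if the glass jar is moved more than 30 mm (distance of jar from where it was at the start of the episode above 0.03 m).
It fails at once if the basting brush is moved more than 30 mm (distance of basting_brush from where it was at the start of the episode above 0.03 m).
It also fails if it takes over 128 s, if anything falls off the work surface, if the arm or the gripper's body presses on something with over 40 N, if the wrist force passes 120 N, or if a joint passes its speed limit or range.

ROBOT

A 6-joint arm with a two-finger parallel gripper is mounted at the origin on the work surface. World frame = base frame: x ahead of the robot, y to its left, z up, the work surface at z = 0. Lengths are in mm, angles in rad, forces in N, time in s.
With the tool pointing down it reaches from about 400 to 825 mm from the base axis. Payload 7 kg.
Tool frame: the origin (TCP) lies at the very end of the fingers, on their centre line; the grasp point (between the pads) lies 19 mm behind it; z points along the fingers, y is the line along which they close (so a half turn about z gives the same grasp; the last joint's range is limited). The gripper opens to 88 mm and grips with 3 to 60 N. Pads are 19 mm wide; open, the fingers measure 130 mm over their backs; the gripper's body (78 mm by 193 mm) begins 47 mm behind the grasp point.
Start: joints at [-0.864, 0.359, 0.012, 0, -1.224, -0.288], TCP at [274.47, -616.653, 226.561] pointing down, gripper open.
Joint ranges: [-3.07, 3.07], [-1.43, 2.12], [-1.02, 1.25], [-3.03, 1.67], [-3.05, -0], [-3.03, 3.03]. Speed limits (rad/s): [2.39, 2.39, 3.01, 3.14, 3.14, 3.14].

INTERFACE

Orientations are given as a unit quaternion [x, y, z, w].
In Python, from plant import bot gives the robot as it stands. Calls block until the motion is done:
- bot.move_ptp(position, orientation): joint-space move of the TCP to a pose.
- bot.line_to(position, velocity=150, ori=None): straight line of the TCP; ori=None keeps the orientation; velocity is the mean speed in mm/s.
- bot.move_joints(angles): joint-space move.
- bot.move_gripper(opening, force=None): finger opening in mm; force is the grip in N (None keeps the last); returns when the fingers have stopped.
- bot.pause(seconds).
- bot.solve_ik(position, orientation): joint angles nearest the present ones, or None.
- bot.read_state(): the state.
- bot.camera(name): name is "side" or "top"; returns the picture (384x512x3 uint8, red, green, blue); there is no depth.
- bot.get_calibration(name): a dict with "fx", "fy", "cx", "cy" (pixels), "view" (4x4, takes a point from world to camera coordinates). Camera axes: x right, y up, looking along -z (the intrinsics and any distortion apply to the point x, -y, -z); pixel columns grow to the right and rows downward; lengths in mm; the calibration is good to about 2 mm. A picture is of the moment at which its call begins. get_calibration takes no time and is no camera call.
A pose or a line that the arm cannot do raises bot.Unreachable and nothing moves.
- bot.close_job(): hands the job in; it is judged then, once.
The state is a dict: "t": time; "joint_pos": joint angles; "qvel": joint speeds; "tau": joint torques, N m; "tcp_pos": TCP position; "eef_rot": TCP orientation; "contact_force": force on the tool from outside, world axes, zero at the start; "moment": the same for the moment, N m; "width": finger opening in mm; "finger_force": force on a finger pad.
Only numpy, scipy, OpenCV 4.12 (cv2) and the standard library are available. Lean on these libraries where they do the work, as an engineer would, in place of code of your own. Each camera call takes 0.05 s, during which the arm holds its last target. There are 200 camera calls.

## Working session

There is one attempt and no reset: what is moved stays moved. The work goes in short steps, each a Python script; the robot and the scene stay as the last script left them, time stands still between calls to the robot, and variables do not carry over. Pictures are saved under pics/ and viewed, at most 14 in all, crops included, and the job is handed in when it is done.

```bash
ls; mkdir -p pics
python3 - <<'E'
from plant import bot
import cv2,json
for n in("side","top"):
    c=bot.get_calibration(n);print(n,{k:(v if k!='view' else [[round(float(x),4) for x in r] for r in v]) for k,v in c.items()})
    cv2.imwrite(f"pics/{n}0.png",cv2.cvtColor(bot.camera(n),cv2.COLOR_RGB2BGR))
print(bot.read_state())
E
```

```text
pics
side {'fx': 482.2331288683796, 'fy': 482.2331288683796, 'cx': 250.19997919709434, 'cy': 191.72211629141415, 'view': [[-0.9659, -0.2586, 0.0129, 477.0155], [0.1731, -0.6077, 0.7751, -209.4943], [-0.1926, 0.7509, 0.6317, -1054.8168], [0.0, 0.0, 0.0, 1.0]]}
top {'fx': 373.3339272798942, 'fy': 373.3339272798942, 'cx': 254.5849903415771, 'cy': 189.51848169238878, 'view': [[0.0017, -0.9998, 0.0213, -88.1145], [0.986, 0.0052, 0.1667, -521.9913], [-0.1668, 0.0207, 0.9858, -856.991], [0.0, 0.0, 0.0, 1.0]]}
{'t': 0.1, 'joint_pos': array([-8.63910060e-01,  3.59332525e-01,  1.11524941e-02, -2.88243162e-04,
       -1.22413703e+00, -2.88081177e-01]), 'qvel': array([ 0.00112144, -0.00034478,  0.00101075,  0.00036471, -0.00049   ,
       -0.00171818]), 'tau': array([-1.53710178e-03, -5.84163988e+01,  2.93750471e+01,  7.01545134e+00,
        1.01337489e-02, -4.21805601e-05]), 'tcp_pos': array([ 274.27353565, -616.27513241,  225.70976704]), 'eef_rot': array([-2.07827474e-01,  9.78165193e-01,  7.32866647e-04, -2.43773281e-04]), 'contact_force': array([-0.15088206,  0.17158835, -0.83235428]), 'moment': array([ 0.00040634, -0.01530743,  0.01055817]), 'finger_force': 0.0, 'width': 87.6567397560969}
```

View pics/side0.png

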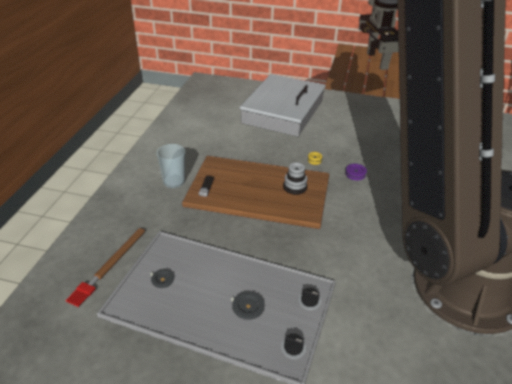

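View pics/top0.png

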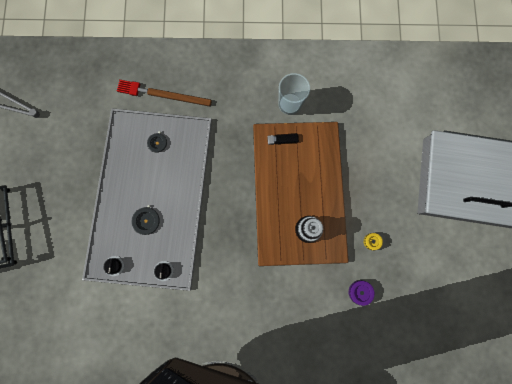

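The hob is on the left with the small cup far (top ≈ 158,142) and the large cup near (147,220). The stack is on the board at top (311,228) and side (296,178). Things that could be confused with the parts are the yellow ring, top (374,241), and the purple ring, top (362,292). Next I check close crops of the stack and cups.

Run:
```python
import cv2,numpy as np
t=cv2.imread('pics/top0.png');s=cv2.imread('pics/side0.png')
def c(im,x,y,h=24,w=32,k=6): return cv2.resize(im[y-h:y+h,x-w:x+w],None,fx=k,fy=k,interpolation=cv2.INTER_CUBIC)
a=np.hstack([c(t,311,228),c(s,296,178)]);b=np.hstack([c(t,152,142),c(s,163,277)]);
cc=np.hstack([c(t,148,220),c(s,248,304)])
cv2.imwrite('pics/crop0.png',cv2.resize(np.vstack([a[:, :],b,cc]),None,fx=.69,fy=.69))
```

```text
(no output)
```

View pics/crop0.png

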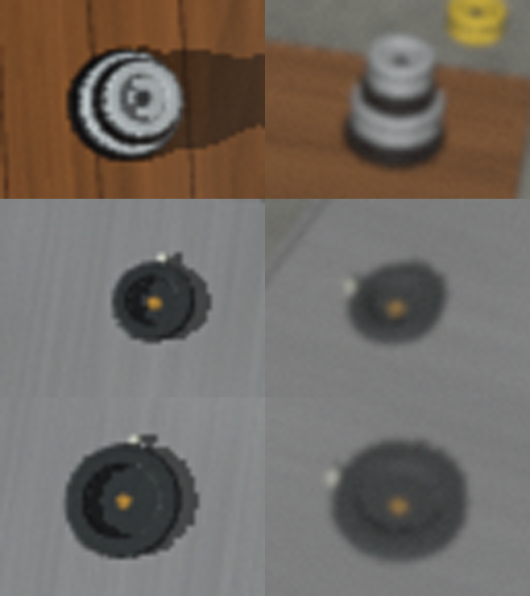

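The crop confirms the stack order: small spreader, small cap, large spreader, large cap. The small spreader's top centre is at about top (313.5,227.4) and side (296.6,167.8). Both cups have an orange igniter at the centre. Next I triangulate.

```bash
cat > h.py <<'E'
import cv2,numpy as np
from plant import bot
from scipy.optimize import least_squares
C={n:bot.get_calibration(n) for n in("side","top")}
def proj(n,P):
    c=C[n];P=np.atleast_2d(P);q=P@np.array(c['view'])[:3,:3].T+np.array(c['view'])[:3,3]
    return np.c_[c['cx']+c['fx']*q[:,0]/-q[:,2], c['cy']+c['fy']*(-q[:,1])/-q[:,2]]
def tri(ps,pt):
    r=least_squares(lambda P:np.r_[proj('side',P)[0]-ps,proj('top',P)[0]-pt],[550,0,30]);return r.x,r.fun
def onplane(n,p,z):
    return least_squares(lambda xy:proj(n,[xy[0],xy[1],z])[0]-p,[550,0]).x
def grab(n): return cv2.cvtColor(bot.camera(n),cv2.COLOR_RGB2BGR)
def orange(im,x,y,r=10):
    p=im[y-r:y+r+1,x-r:x+r+1].astype(float);w=np.clip(p[...,2]-p[...,0]-25,0,None)
    yy,xx=np.mgrid[-r:r+1,-r:r+1];return np.array([x+(w*xx).sum()/w.sum(),y+(w*yy).sum()/w.sum()])
def circ(n,x,y,z,r,m=72):
    a=np.linspace(0,2*np.pi,m,endpoint=False);return proj(n,np.c_[x+r*np.cos(a),y+r*np.sin(a),np.full(m,z)])
def down(phi): # tool y axis (closing line) at angle phi from world y
    from scipy.spatial.transform import Rotation as R
    return (R.from_euler('z',phi)*R.from_quat([0,1,0,0])).as_quat()
E
python3 - <<'E'
from h import *
t=cv2.imread('pics/top0.png');s=cv2.imread('pics/side0.png')
for nm,a,b in(('small',(163,278),(158,142)),('large',(248,304),(147,220))):
    ps,pt=orange(s,*a),orange(t,*b);print(nm,ps,pt,*tri(ps,pt), onplane('top',pt,12),onplane('side',ps,12))
P,r=tri((296.6,167.8),(313.5,227.4));print('stack top',P,r,onplane('top',(313.5,227.4),89),onplane('side',(296.6,167.8),89))
# overlays
def ov(st,sc,lc):
    T=cv2.resize(t,None,fx=6,fy=6,interpolation=cv2.INTER_CUBIC);S=cv2.resize(s,None,fx=6,fy=6,interpolation=cv2.INTER_CUBIC)
    for n,im in(('top',T),('side',S)):
        for (x,y),zr in((st,[(89,21),(71,21),(56,29),(38,29),(62.5,25),(29.5,33)]),(sc,[(16,25),(8,25),(16,15.5)]),(lc,[(16,34),(8,34),(16,22)])):
            for z,r in zr: cv2.polylines(im,[np.int32(np.round((circ(n,x,y,z,r)+.5)*6*8))],True,(0,255,255),1,cv2.LINE_AA,3)
    c=lambda im,x,y:im[(y-22)*6:(y+22)*6,(x-22)*6:(x+22)*6]
    cv2.imwrite('pics/ov0.png',np.vstack([np.hstack([c(T,312,228),c(T,158,142),c(T,147,220)]),np.hstack([c(S,296,180),c(S,163,278),c(S,248,304)])]))
sc=tri(orange(s,163,278),orange(t,158,142))[0];lc=tri(orange(s,248,304),orange(t,147,220))[0]
ov(P[:2],sc[:2],lc[:2])
print(np.hypot(*(sc-lc)[:2]))
E
```

```text
small [162.20247934 278.98347107] [156.81425891 142.75234522] [648.88367902 163.15787322   7.48019302] [ 0.10596633  0.03713665 -0.01564529 -0.1298261 ] [647.19017091 161.97659321] [647.177143   166.58798908]
large [247.81789137 305.76677316] [145.41233766 220.61038961] [449.92477739 182.18083849   7.46004962] [ 0.17249259  0.0341224  -0.02104784 -0.20799608] [449.03191597 180.87938359] [449.42092163 185.56759159]
stack top [ 429.12348863 -220.22456548   81.83729682] [ 0.05943448  0.00913741 -0.00501095 -0.05253447] [ 428.52363    -218.95006393] [ 427.97016548 -210.47152804]
199.86624963851452
```

View pics/ov0.png

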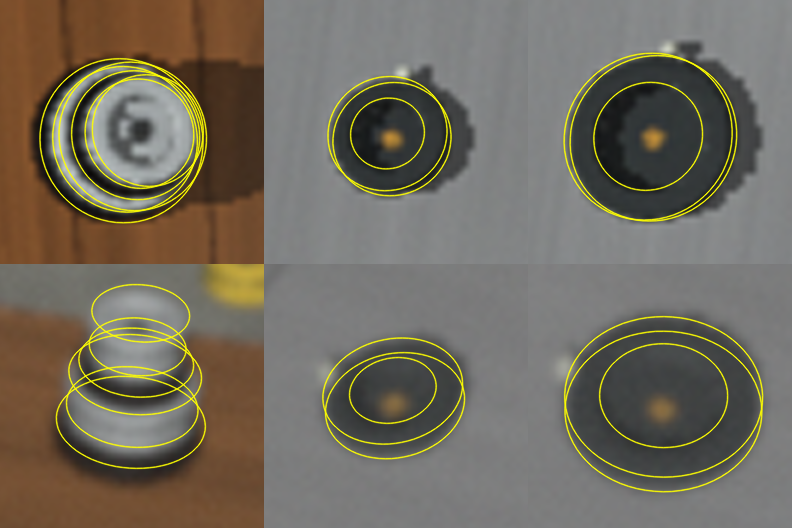

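The cups come out well: 199.9 mm apart, with the floor at z≈7.5. The ring overlays match too. The stack's height is off, probably because of my hand-picked pixels, so I fit a small rendered model of the stack to both views.

```bash
cat > fit.py <<'E'
from h import *
from scipy.optimize import minimize
K=3
def region(im,n,c,h=24):
    x,y=np.int32(np.round(c));sub=im[y-h:y+h,x-h:x+h]
    return cv2.resize(sub,None,fx=K,fy=K,interpolation=cv2.INTER_CUBIC).astype(float),np.array([x-h,y-h])
def draw(lab,n,o,x,y,rings,val,top=None,topval=None):
    f=lambda P:np.int32(np.round(((P-o+.5)*K-.5)*16))
    pts=np.vstack([circ(n,x,y,z,r) for z,r in rings]).astype(np.float32)
    cv2.fillConvexPoly(lab,f(cv2.convexHull(pts)[:,0]),val,cv2.LINE_8,4)
    if topval is not None: cv2.fillConvexPoly(lab,f(circ(n,x,y,*top)),topval,cv2.LINE_8,4)
def cost(parts,imgs,cen,reg):
    tot=0
    for n in imgs:
        I,o=reg[n];lab=np.zeros(I.shape[:2],np.uint8)
        for i,(x,y,rings,top) in enumerate(parts): draw(lab,n,o,x,y,rings,2*i+1,top,2*i+2 if top else None)
        for l in np.unique(lab):
            v=cv2.GaussianBlur(I,(0,0),1)[lab==l];v=np.c_[v.mean(1),1.5*(v[:,2]-v[:,0])];tot+=((v-np.median(v,0))**2).clip(0,3000).sum()
    return tot/1e5
def stack(p):
    dz=p[8];z=lambda *a:[(q+dz,r) for q,r in a]
    return [(p[6],p[7],z((23,33),(29.5,33),(32,31)),(32+dz,31)),
            (p[4],p[5],z((38,29),(56,29)),(56+dz,29)),
            (p[2],p[3],z((56,25),(62.5,25),(65,23)),(65+dz,23)),
            (p[0],p[1],z((65,10),(71,13)),None),
            (p[0],p[1],z((71,21),(89,21)),(89+dz,21))]
E
python3 - <<'E'
from fit import *
t=cv2.imread('pics/top0.png');s=cv2.imread('pics/side0.png');im={'top':t,'side':s}
def run(views,free,p0):
    reg={n:region(im[n],n,{'top':(309,229),'side':(296,180)}[n]) for n in views}
    def f(q):
        p=np.array(p0,float);p[free]=q;return cost(stack(p),views,None,reg)
    q0=np.array(p0,float)[free];best=None
    for d in(6,2.5,1.2):
        r=minimize(f,q0,method='Nelder-Mead',options=dict(initial_simplex=np.vstack([q0]+[q0+d*e for e in np.eye(len(q0))]),maxiter=500,xatol=.05,fatol=1e-3));q0=r.x
    p=np.array(p0,float);p[free]=q0;return p,r.fun
p0=[428.5,-219]*4+[-5]
def common(views,dz):
    reg={n:region(im[n],n,{'top':(309,229),'side':(296,180)}[n]) for n in views}
    g=lambda q:cost(stack([q[0],q[1]]*4+[q[2] if dz is None else dz]),views,None,reg)
    q0=np.array([428.5,-219,-5.])[:3 if dz is None else 2]
    for d in(6,2.5,1.):
        r=minimize(g,q0,method='Nelder-Mead',options=dict(initial_simplex=np.vstack([q0]+[q0+d*e for e in np.eye(len(q0))]),xatol=.05,fatol=1e-3));q0=r.x
    return q0,r.fun
print('both',common(['top','side'],None))
for dz in(0,-6): print(dz,common(['top'],dz),common(['side'],dz))
c,_=common(['top','side'],None)
p,fv=run(['top','side'],list(range(9)),[c[0],c[1]]*4+[c[2]]);print(p.round(1),fv)
np.save('p.npy',p)
out=[]
for n,cen in(('top',(309,229)),('side',(296,180))):
    I,o=region(im[n],n,cen,24);J=cv2.resize(I.astype(np.uint8),None,fx=2.7,fy=2.7)
    for x,y,rings,top in stack(p):
        for z,r in rings: cv2.polylines(J,[np.int32(((circ(n,x,y,z,r)-o+.5)*K*2.7))],True,(0,255,255),1,cv2.LINE_AA)
    out.append(J)
cv2.imwrite('pics/ov1.png',np.hstack(out))
E
```

```text
both (array([ 4.28884692e+02, -2.17734366e+02,  7.30883306e-02]), np.float64(358.0516909157685))
0 (array([ 428.7475862 , -217.74564809]), np.float64(153.6146263587165)) (array([ 429.64138965, -219.14253746]), np.float64(203.1889008441089))
-6 (array([ 429.09513874, -218.73064406]), np.float64(153.37098660770246)) (array([ 430.6332147 , -226.25858059]), np.float64(203.9340920535436))
[ 428.5 -217.3  428.2 -212.4  430.6 -249.4  428.6 -216.     7.5] 284.4677742062921
```

View pics/ov1.png

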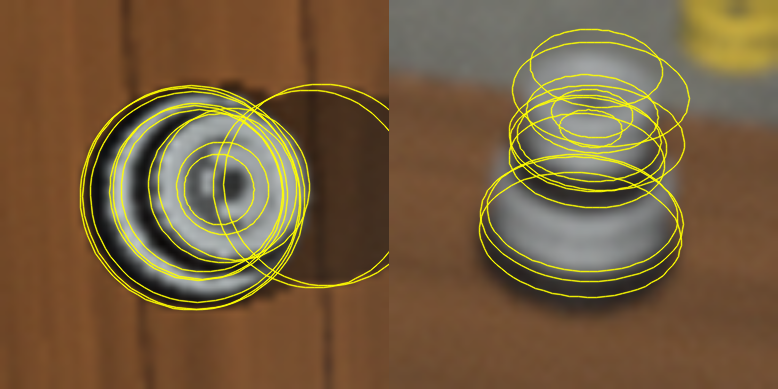

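The common fit puts the stack at (428.9, −217.7) with a height offset of 0.1 mm from the stated one. The single views agree within 1.5 mm, so that is enough. The free per-part fit was spurious and I'm ignoring it. I act on the small spreader first, picking it from the stack's top.

```bash
cat > act.py <<'E'
from h import *
Q=down(0.0)
ST=np.array([428.9,-217.7]);SC=np.array([648.5,163.]);LC=np.array([449.8,182.])
def st(): return bot.read_state()
def say(*a):
    s=st();print(*a,'t%.1f'%s['t'],'tcp',s['tcp_pos'].round(1),'F',s['contact_force'].round(1),'w%.1f'%s['width'],'ff%.1f'%s['finger_force'])
def go(p,v): bot.line_to([float(x) for x in p],velocity=v)
def goacc(p,v):  # line, then correct steady-state error once
    p=np.array(p,float);go(p,v);e=p-st()['tcp_pos']
    if .3<np.abs(e).max()<4: go(p+e,max(20,v/4))
def pick(xy,z,w,force=20,up=150):
    go([*xy,z+25],150);goacc([*xy,z],50);say('at')
    bot.move_gripper(w-4,force);say('grip')
    go([*xy,z+6],25);say('lifted')
    go([*xy,up],120)
def place(xy,z,wopen,up=150,tol=4,lo=-1.5):
    goacc([*xy,z+14],100);b=st()['contact_force'][2]
    go([*xy,z+5],40);off=np.array([*xy,z+5])-st()['tcp_pos']
    h=4.
    while h>=lo:
        go(np.array([*xy,z+h])+off,20);f=st()['contact_force'][2]-b
        if f>tol: break
        h-=1
    say('down h=%.1f df=%.1f'%(h,f))
    bot.move_gripper(wopen,20);say('open')
    go([*st()['tcp_pos'][:2],up],120)
E
python3 - <<'E'
from act import *
print(bot.solve_ik([*ST,150],Q),bot.solve_ik([*SC,40],Q))
bot.move_ptp([*ST,140],Q);say('above')
pick(ST,75,42);say('up')
cv2.imwrite('pics/a1.png',np.hstack([grab('top')[150:300,200:400],grab('side')[50:200,200:400]]))
E
```

```text
[-0.05952327  0.10576964 -0.51324776  0.         -0.95177893 -1.51127306] [ 0.53717215  0.50801589 -0.21397426  0.         -0.84880618 -2.10796848]
above t1.7 tcp [ 429.2 -218.2  140.2] F [-0.  -0.7  0.1] w87.9 ff0.0
at t2.8 tcp [ 428.9 -217.7   74.9] F [-0.  -0.5  0.3] w87.8 ff0.0
grip t3.6 tcp [ 428.9 -217.7   75. ] F [-0.9  0.   0.8] w41.7 ff20.0
lifted t4.0 tcp [ 429.1 -217.7   81.2] F [ 0.5 -0.1  0.2] w41.6 ff20.0
up t4.7 tcp [ 428.4 -217.5  149.4] F [-0.6 -1.  -0.3] w41.6 ff20.0
```

Run:
```python
import cv2;i=cv2.imread('pics/a1.png');cv2.imwrite('pics/a1b.png',cv2.resize(i,None,fx=2,fy=2,interpolation=cv2.INTER_CUBIC))
```

```text
(no output)
```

View pics/a1b.png

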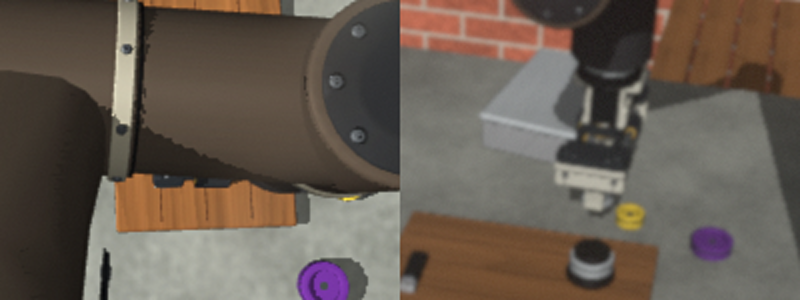

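The small spreader is in the fingers, and the cap and large spreader stayed on the board (side image about 296,180). I place it in the small cup next.

```bash
python3 - <<'E'
from act import *
go([*SC,100],300);say('over')
place(SC,20,70)
go([*ST,150],300);say('back')
cv2.imwrite('pics/t2.png',grab('top'));cv2.imwrite('pics/s2.png',grab('side'))
E
python3 - <<'E'
import cv2,numpy as np
t=cv2.imread('pics/t2.png');s=cv2.imread('pics/s2.png')
c=lambda im,x,y:cv2.resize(im[y-30:y+30,x-30:x+30],(390,390),interpolation=cv2.INTER_CUBIC)
cv2.imwrite('pics/c2.png',np.hstack([c(t,157,142),c(s,163,275)]))
E
```

```text
over t6.4 tcp [648.  162.  100.3] F [ 0.1  0.1 -0.9] w41.1 ff20.0
down h=-1.0 df=5.9 t9.3 tcp [648.9 163.2  20.1] F [-0.5 -0.7  5.1] w41.1 ff20.0
open t10.1 tcp [648.8 163.2  19.5] F [-0.2 -0.4  0. ] w69.7 ff0.0
back t12.9 tcp [ 429.3 -217.2  150. ] F [-0.4 -1.  -0.9] w69.9 ff0.0
```

View pics/c2.png

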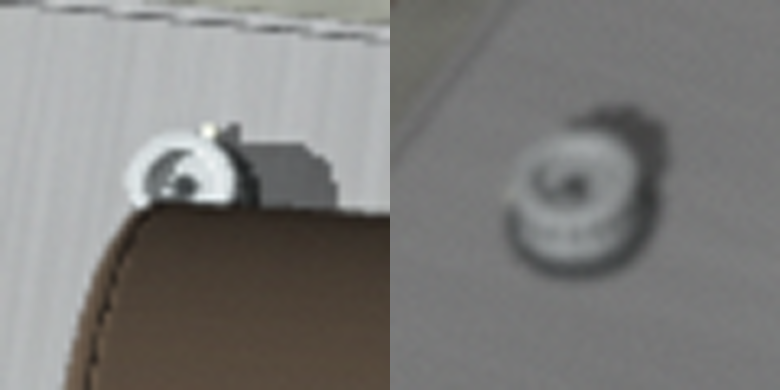

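The spreader seated: contact came at exactly the seated height, and both views show it level in the cup. Next is the small cap.

Run:
```python
from act import *
bot.move_gripper(86)
pick(ST,57.7,50,20);say('up')
cv2.imwrite('pics/s3.png',grab('side'))
if 47<st()['width']<52:
    go([*SC,110],300);place(SC,35.7,74)
    go([*ST,150],300);say('back')
cv2.imwrite('pics/t4.png',grab('top'));cv2.imwrite('pics/s4.png',grab('side'))
t=cv2.imread('pics/t4.png');s=cv2.imread('pics/s4.png');s3=cv2.imread('pics/s3.png')
c=lambda im,x,y,r=30:cv2.resize(im[y-r:y+r,x-r:x+r],(260,260),interpolation=cv2.INTER_CUBIC)
cv2.imwrite('pics/c4.png',np.hstack([c(s3,300,160,50),c(s,296,170,40),c(s,163,275)]))
```

```text
at t14.8 tcp [ 428.9 -217.7   57.6] F [ 0.1 -0.3  0.2] w86.0 ff0.0
grip t15.5 tcp [ 429.  -217.8   57.8] F [-0.3 -0.1  1.8] w48.5 ff20.0
lifted t15.9 tcp [ 429.  -217.7   63.9] F [-0.8  0.8 -1.3] w48.7 ff20.0
up t16.8 tcp [ 428.3 -217.6  149.3] F [ 0.7 -1.3 -0.7] w48.7 ff20.0
down h=-1.0 df=5.1 t21.3 tcp [648.9 163.2  35.8] F [-2.3 -0.5  3.5] w48.3 ff20.0
open t22.0 tcp [648.8 163.2  35.2] F [0.1 0.1 1.1] w74.0 ff0.0
back t24.7 tcp [ 429.3 -217.2  150. ] F [-0.5 -0.3  0.1] w73.8 ff0.0
```

View pics/c4.png

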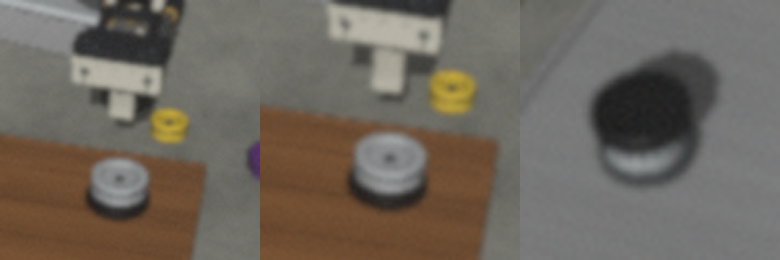

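The small cap seated at the right height, and the large spreader is still square on the large cap. I do the large pair now.

Run:
```python
from act import *
bot.move_gripper(87)
pick(ST,42,58,25);say('up')
assert 55<st()['width']<60
go([*LC,110],250);place(LC,20,86)
go([*ST,150],250);say('back')
cv2.imwrite('pics/t5.png',grab('top'));cv2.imwrite('pics/s5.png',grab('side'))
t=cv2.imread('pics/t5.png');s=cv2.imread('pics/s5.png')
c=lambda im,x,y,r=30:cv2.resize(im[y-r:y+r,x-r:x+r],(260,260),interpolation=cv2.INTER_CUBIC)
cv2.imwrite('pics/c5.png',np.hstack([c(s,296,180,40),c(s,163,275),c(s,248,300)]))
```

```text
at t26.7 tcp [ 428.9 -217.7   41.9] F [-0.7 -0.   0. ] w87.0 ff0.0
grip t27.3 tcp [ 429.  -217.7   42.1] F [-0.1 -0.4  1.3] w57.2 ff25.0
lifted t27.7 tcp [ 429.  -217.7   48.2] F [ 0.4 -0.1 -1.5] w57.5 ff25.0
up t28.7 tcp [ 428.3 -217.6  149.3] F [-0.9 -0.  -2.3] w57.6 ff25.0
down h=-1.0 df=9.6 t33.5 tcp [450.1 182.2  20.1] F [-3.3 -1.4  8.3] w57.0 ff25.0
open t34.2 tcp [450.  182.2  19.4] F [ 0.2  0.6 -0.1] w86.0 ff0.0
back t37.2 tcp [ 428.9 -217.2  150. ] F [ 0.4 -0.1  0.2] w86.3 ff0.0
```

View pics/c5.png

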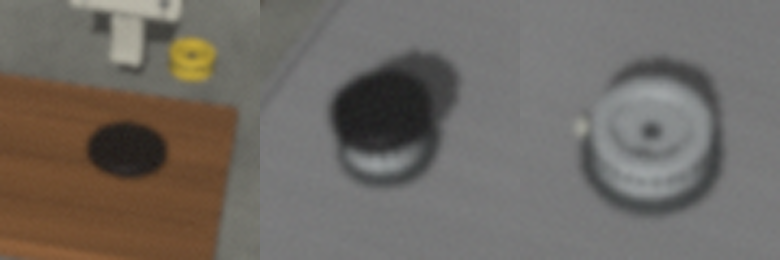

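The large spreader is seated and the large cap stands alone on the board. I pick and place it, then move the arm clear to check both burners.

Run:
```python
from act import *
pick(ST,22,66,25);say('up')
assert 63<st()['width']<68
go([*LC,110],250);place(LC,33,87)
bot.move_joints([-0.864,0.359,0.012,0,-1.224,-0.288]);say('home')
t=grab('top');s=grab('side');cv2.imwrite('pics/t6.png',t);cv2.imwrite('pics/s6.png',s)
k=5
def o(n,im,x,y,c,rs):
    r=26;J=cv2.resize(im[y-r:y+r,x-r:x+r],None,fx=k,fy=k,interpolation=cv2.INTER_CUBIC);K=J.copy()
    for z,R in rs: cv2.polylines(J,[np.int32(np.round((circ(n,*c,z,R)-[x-r,y-r]+.5)*k))],True,(0,255,255),1,cv2.LINE_AA)
    return np.vstack([K,J])
a=[(40.5,25),(16,25)];b=[(40.5,33),(16,34)]
sc=(648.9,163.1);lc=(449.9,182.1)
im=np.hstack([o('top',t,157,142,sc,a),o('top',t,147,220,lc,b)]);im2=np.hstack([o('side',s,163,275,sc,a),o('side',s,248,300,lc,b)])
im=np.hstack([im,im2]);cv2.imwrite('pics/c6.png',cv2.resize(im,(800,400)))
```

```text
at t38.7 tcp [ 428.9 -217.7   21.8] F [ 0.5 -0.2 -0.7] w86.0 ff0.0
grip t39.3 tcp [ 429.  -217.7   22.2] F [-0.6  1.4  2.1] w64.4 ff25.0
lifted t39.6 tcp [ 428.9 -217.7   28.1] F [-0.5 -0.4 -1.6] w64.8 ff25.0
up t40.8 tcp [ 428.3 -217.6  149.2] F [-0.2 -0.5 -1.8] w64.5 ff25.0
down h=-1.0 df=11.5 t45.5 tcp [450.1 182.3  33.1] F [-4.1  0.1  8. ] w64.5 ff25.0
open t46.1 tcp [450.1 182.2  32.4] F [-0.1  0.1  0.2] w87.3 ff0.0
home t50.1 tcp [ 275.2 -616.3  226.4] F [1.  0.4 0.3] w87.1 ff0.0
```

View pics/c6.png

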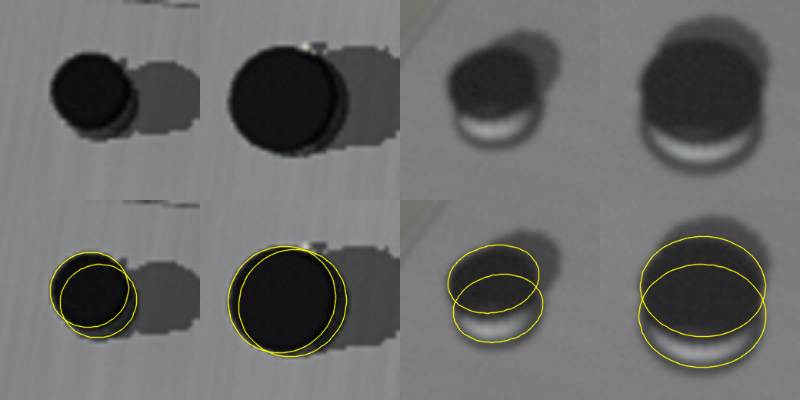

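View pics/t6.png

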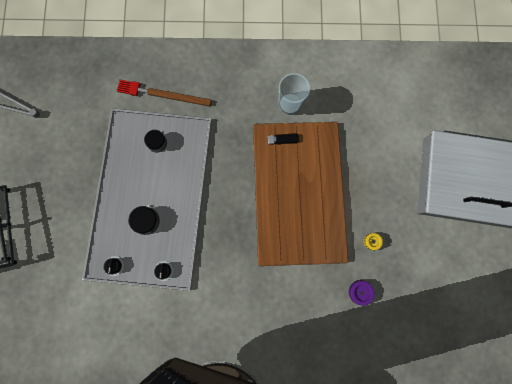

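The overlays of the seated model match both burners in both views (caps at top ≈ 155,140 and 144,219). The lighter, jar and brush have not moved. I hand the job in.

```bash
python3 -c "
from plant import bot
print(bot.close_job())"
```

```text
the job is handed in; nothing more can be done
None
```

Both burners are back together, with each spreader seated in its own cup and its cap level on top; the lighter, jar and brush were left alone, and I handed the job in at about 50 s (it returned no verdict).

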